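Uncover the embossing platen and check it for rocking with a straightedge

TASK

Take the orange cover off the platen of the embossing die set and set it fully home, right way up, in the grey cradle: the guide pillars leave only the cover's middle free and the cradle's cheeks only its ends, so put it down on the bench on the way and take it again by one end. Then lay the aluminium straightedge lengthwise along the middle of the platen, let go of it, and push first its left end and then its right end (as seen from the robot) down until it meets the platen, to feel whether it rocks. Leave the straightedge lying level there, drop nothing, and do not move the mallet, the glue bottle or the red tin.

Things in the scene. Friction and masses are not known exactly. Their poses are not given: they have to be found in the camera images.
- die_set: Lower half of a four-pillar embossing die set, fixed. Dark steel shoe 120 (x) by 216 (y) by 16 mm; origin on the bench under its centre, x away from the robot, y (its length) to the robot's left. Four guide pillars, 16 mm diameter, at x = +-43, y = +-66 mm, tops 62 mm above the bench, 4 mm above the top of the cover when on: it can be gripped there only within 45 mm of its middle.
- platen_face (a point): Centre of the face of the bright steel platen, 45 (x) by 145 mm (y), in the middle of the die set (same axes), 36 mm above the bench. The face is bowed: flat over the middle 50 mm of its length, from there falling 2.5 mm to either end.
- cover_mid (a point): Centre (half-way up) of the loose orange plastic cover, a box open below, 60 (its x) by 160 (its y) by 42 mm high, walls 5 mm, about 0.11 kg. At the start it sits over the platen with 2.5 mm play, its rim on the shoe (centre 37 mm above the bench). Grip it across its 60 mm width. It is the same turned end for end.
- cover: The orange cover again; origin at the centre of its open underside (21 mm below its centre), axes as above, z up. Bare bench to put it down on: about 0.38 to 0.50 m ahead of the robot, from 0.05 m to its right to 0.14 m to its left.
- cradle: Grey sheet-steel cradle for the cover, fixed; origin on the bench under its centre, y along its length, z up. The cover stands in it open side down, lengthwise. Cheeks along the middle 92 mm, 65 mm apart inside (2.5 mm play each side), lips flared outwards, tops 54 mm above the bench: the cover, top at 47 mm, can be gripped here only at its ends, 64 mm from its middle.
- cradle_floor (a point): Centre of the cradle's floor, 5 mm above the bench (same axes); the cover's rim rests on it, its centre then 26 mm above the bench. At each end of the cradle, on a 40 mm wide floor tongue, is a stop 16 mm high and 36 mm wide; the stops are 168 mm apart inside (4 mm play at each end of the cover).
- straightedge_mid (a point): Centre of the loose aluminium box-section straightedge with black end caps: 24 (its x) by 160 (its y, its length) by 24 mm high, about 0.17 kg, lying on the grey mat (3 mm thick; centre 15 mm above the bench). Grip it across its width at the middle. On the platen its centre is 48 mm above the bench; it rocks on the bowed face by about 3 degrees either way and falls back level when let go.
- straightedge: The straightedge again; origin at the centre of its underside, y along its length, z up.
- end_a (a point): Spot on the top face of the straightedge, 10 mm from its +y end, where that end is pressed. With the straightedge level on the platen it is 60 mm above the bench; pressed down it sinks about 2.3 mm until the straightedge meets the platen.
- end_b (a point): The same spot 10 mm from the straightedge's -y end.
- mallet_mid (a point): Centre (24 mm above the bench) of the white-headed mallet with a wooden handle, 49 x 208 x 49 mm, lying on the bench; leave alone.
- glue_mid (a point): Centre (56 mm above the bench) of the white glue bottle, 43 mm diameter, 112 mm tall; leave alone.
- tin_mid (a point): Centre (20 mm above the bench) of the round red tin, 56 mm diameter, 35 mm tall; leave alone.

How it is judged:
By the outcome, as a careful person would: the job done as asked, in the order asked, and still so for the second after the job is handed in, with the robot touching nothing.
It also fails if it takes over 67 s, if anything falls off the work surface, if the arm or the gripper's body presses on something with over 40 N, if the wrist force passes 120 N, or if a joint passes its speed limit or range.

ROBOT

A 6-joint arm with a two-finger parallel gripper is mounted at the origin on a cart in front of the work surface, level with it; the furniture and walls round the work are solid. World frame = base frame: x ahead of the robot, y to its left, z up, the work surface at z = 0. Lengths are in m, angles in degrees, forces in N, time in s.
With the tool pointing down it reaches from about 0.325 to 0.775 m from the base axis. Payload 5.5 kg.
Tool frame: the origin (TCP) lies at the centre of the arm's flange, where the gripper is bolted on; the fingertips stand 182 mm ahead of it and the grasp point (between the pads) lies 163 mm ahead of it; z points along the fingers, y is the line along which they close (so a half turn about z gives the same grasp; the last joint's range is limited). The gripper opens to 88 mm and grips with 3 to 60 N. Pads are 20 mm wide; open, the fingers measure 115 mm over their backs; the gripper's body (75 mm by 178 mm) begins 61 mm behind the grasp point.
Start: joints at [69.975, 5.22, 70.514, -0, 104.267, -3.249], TCP at [0.173, 0.574, 0.405] pointing down, gripper open.
Joint ranges: [-164.24, 164.24], [-49.07, 125.15], [9.68, 141.18], [-86.29, 266.29], [3.28, 154.24], [-151.56, 151.56]. Speed limits (degrees/s): [147.25, 147.25, 172.46, 180, 180, 180].

INTERFACE

Orientations are given as [roll, pitch, yaw] about the fixed x, y, z axes, in that order (R = Rz(yaw) Ry(pitch) Rx(roll)).
In Python, from station import r gives the robot as it stands. The module is installed in compiled form; this text tells all that it offers. Calls block until the motion is done:
- r.reach(position, orientation): joint-space move of the TCP to a pose.
- r.servo_line(position, rotation=None, speed=0.15): straight line of the TCP; rotation=None keeps the orientation; speed is the mean speed in m/s.
- r.move_joints(angles): joint-space move.
- r.let_go() and r.grab(squeeze=None): open the fingers fully, or close them until they stop; squeeze is the grip in N (None keeps the last).
- r.wait(seconds).
- r.inverse_kinematics(position, orientation): joint angles nearest the present ones, or None.
- r.sense(): the state.
- r.snapshot(name): name is "side" or "top" or "wrist"; returns a dict with "frame" (384x512x3 uint8, red, green, blue), "fx", "fy", "cx", "cy" (pixels), "dist_coeffs" ([k1, k2, p1, p2, k3] as OpenCV has them; the pictures are not rectified), "R" (3x3) and "t" (3): a world point X has camera coordinates R X + t. Camera axes: x right, y down, z forward; pixel columns grow to the right and rows downward; lengths in m; the calibration is good to about 2 mm. A picture is of the moment at which its call begins. There is no depth.
A pose or a line that the arm cannot do raises r.IKError and nothing moves.
- r.hand_in(): hands the job in; it is judged then, once.
The state is a dict: "clock": time; "joints": joint angles; "joint_vel": joint speeds; "joint_torque": joint torques, N m; "tcp_pos": TCP position; "orientation": TCP orientation; "contact_force": force on the tool from outside, world axes, zero at the start; "torque": the same for the moment, N m; "opening": finger opening in m; "gripper_force": force on a finger pad.
Only numpy, scipy, OpenCV 4.12 (cv2) and the standard library are available. Lean on these libraries where they do the work, as an engineer would, in place of code of your own. Each camera call takes 0.05 s, during which the arm holds its last target. There are 200 camera calls.

## Working session

There is one attempt and no reset: what is moved stays moved. The work goes in short steps, each a Python script; the robot and the scene stay as the last script left them, time stands still between calls to the robot, and variables do not carry over. Pictures are saved under pics/ and viewed, at most 13 in all, crops included, and the job is handed in when it is done.

```bash
mkdir -p pics; cat > h.py <<'E'
import numpy as np, cv2, pickle
from station import r
def snap(n,f):
    s=r.snapshot(n); cv2.imwrite('pics/%s.png'%f,s['frame'][:,:,::-1]); pickle.dump(s,open('pics/%s.pkl'%f,'wb')); return s
def load(f): return pickle.load(open('pics/%s.pkl'%f,'rb'))
def KD(s): return np.array([[s['fx'],0,s['cx']],[0,s['fy'],s['cy']],[0,0,1.]]),np.array(s['dist_coeffs'],float)
def ray(s,uv,z):
    K,D=KD(s); p=cv2.undistortPoints(np.array(uv,float).reshape(-1,1,2),K,D).reshape(-1,2)
    R=np.array(s['R']);t=np.array(s['t']); c=-R.T@t
    d=np.c_[p,np.ones(len(p))]@R
    return c+d*((z-c[2])/d[:,2])[:,None]
def proj(s,X):
    K,D=KD(s); return cv2.projectPoints(np.array(X,float).reshape(-1,1,3),cv2.Rodrigues(np.array(s['R'],float))[0],np.array(s['t'],float),K,D)[0].reshape(-1,2)
E
python3 - <<'E'
from h import *
for n in('top','side'):
    s=snap(n,n+'0'); print(n,s['fx'],np.round(-np.array(s['R']).T@s['t'],3))
    cv2.imwrite('pics/%s0b.png'%n,cv2.resize(s['frame'][:,:,::-1],(800,600),interpolation=cv2.INTER_CUBIC))
print(r.sense())
E
```

```text
top 350.7188193095179 [ 0.413 -0.111  1.165]
side 367.449189722063 [0.493 0.876 0.576]
{'clock': 0.1, 'joints': array([ 6.99732761e+01,  5.25862160e+00,  7.05748892e+01, -6.42038546e-04,
        1.04266394e+02, -3.24724478e+00]), 'joint_vel': array([ 0.05182572, -0.2145916 , -0.17951907, -0.10859066,  0.04828611,
        0.02029393]), 'joint_torque': array([ 2.51228317e-03, -4.47859883e+01, -4.07569885e+01,  7.00954464e-02,
        2.83144880e-02, -8.24361678e-05]), 'tcp_pos': array([0.17322035, 0.57450604, 0.40362238]), 'orientation': array([-1.79900221e+02, -5.03755299e-03,  1.63220359e+02]), 'contact_force': array([-0.24140649, -0.81252277,  0.68998448]), 'torque': array([-0.01251161,  0.01547632,  0.05836902]), 'gripper_force': 0.0, 'opening': 0.08772405121522711}
```

View pics/top0b.png

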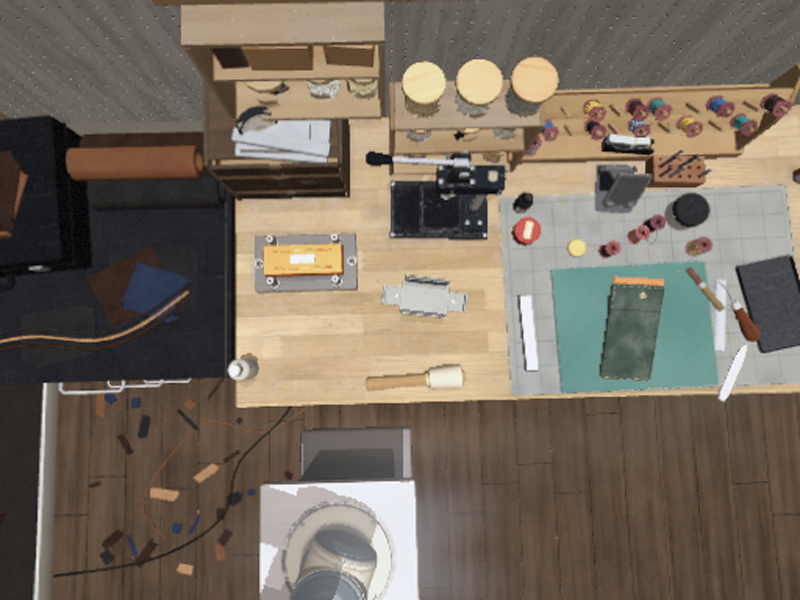

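View pics/side0b.png

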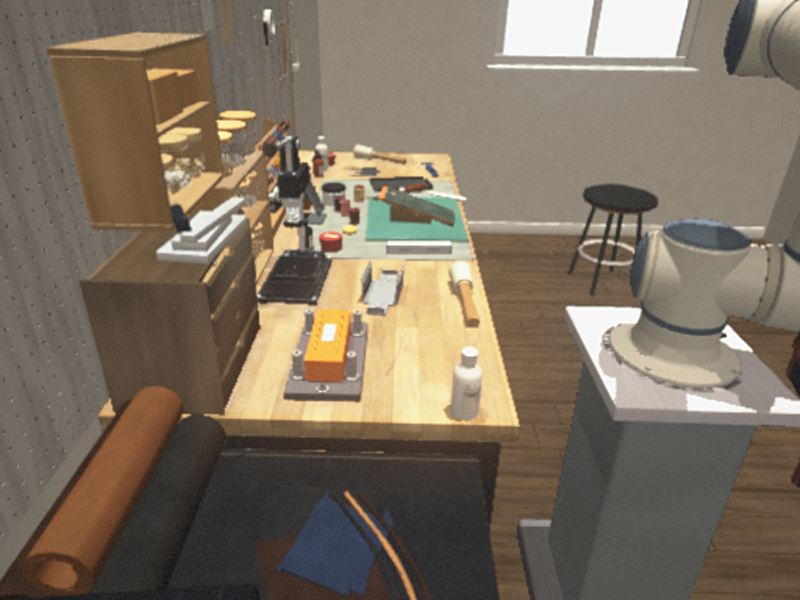

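Overhead: die set with cover near (305,262), cradle (424,297), straightedge (528,332), mallet (415,378), glue (240,368), tin (527,231). Enlarging for accuracy.

```bash
python3 - <<'E'
from h import *
s=load('top0')['frame'][:,:,::-1]
c=np.vstack([cv2.resize(s[145:190,155:235],None,fx=6.5,fy=6.5,interpolation=cv2.INTER_CUBIC)[:,:520],cv2.resize(s[170:210,236:306],None,fx=7,fy=7,interpolation=cv2.INTER_CUBIC).copy()[:, :490].__class__((280,520,3),dtype=np.uint8)*0])
c[292:572,:490]=cv2.resize(s[170:210,236:306],None,fx=7,fy=7,interpolation=cv2.INTER_CUBIC)
d=np.zeros((572,270,3),np.uint8); e=cv2.resize(s[180:245,325:350],None,fx=8,fy=8,interpolation=cv2.INTER_CUBIC); d[:520,:200]=e
cv2.imwrite('pics/crop0.png',np.hstack([c,d]))
E
```

```text
(no output)
```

View pics/crop0.png

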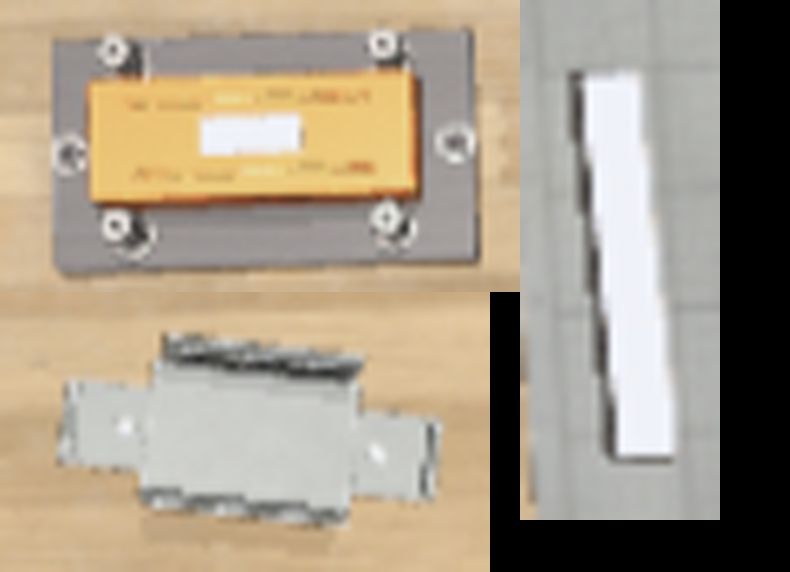

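Crop: pillar tops at (115,50),(382,44),(387,218),(117,225); cradle floor, tongue ends (68,380–462)/(435,420–500); straightedge top corners (583,75),(640,75),(672,460),(617,460). Computing rough poses, then refining with the wrist camera above each.

```bash
python3 - <<'E'
from h import *
s=load('top0')
f=lambda p,k,o:(np.array(p,float)+.5)/k-.5+o
P=ray(s,f([(115,50),(382,44),(387,218),(117,225)],6.5,[155,145]),.062)
def yaw(a,b): d=a-b; return np.degrees(np.arctan2(-d[0],d[1]))
print('die',P.mean(0).round(4),yaw(P[0],P[1]),yaw(P[3],P[2]),np.linalg.norm(P[0]-P[1]),np.linalg.norm(P[0]-P[3]))
C=ray(s,f([(66,422-292),(437,460-292)],7,[236,170]),.01); print('cradle',C.mean(0).round(4),yaw(*C),np.linalg.norm(C[0]-C[1]))
S=ray(s,f([(63,75),(120,75),(152,460),(97,460)],8,[325,180]),.027); print('se',S.mean(0).round(4),np.degrees(np.arctan2(*(S[1]-S[2])[[1,0]])),np.linalg.norm(S[1]-S[2]))
k=512/800
print(ray(s,np.array([(240,368)])*k,.1),ray(s,np.array([(528,230)])*k,.035),ray(s,np.array([(368,383),(463,377)])*k,.025))
print(r.sense()['clock'])
w=r.snapshot('wrist'); T=r.sense()
R=np.array(w['R']); c=-R.T@w['t']; print('wristcam',c-T['tcp_pos'],R,w['fx'])
E
```

```text
die [0.6082 0.0564 0.062 ] -0.12414486272713607 -0.005033983695316056 0.13060906929883698 0.08646540926610316
cradle [ 0.5246 -0.1937  0.01  ] -7.417198133406256 0.17637393785190755
se [ 0.4456 -0.406   0.027 ] 1.6931537013033973 0.1561211113703997
[[0.3908258  0.17127735 0.1       ]] [[ 0.66017674 -0.41458519  0.035     ]] [[ 0.3510574  -0.07105714  0.025     ]
 [ 0.35782238 -0.26718313  0.025     ]]
0.1
wristcam [-0.06466921  0.01949251 -0.02042024] [[ 0.28869103  0.9574218  -0.00098871]
 [ 0.92776517 -0.27949334  0.24725545]
 [ 0.23645142 -0.07229772 -0.96894983]] 333.08739372367756
```

```bash
python3 - <<'E'
from h import *
r.reach([0.54,-0.06,0.40],[180,0,180])
s=snap('wrist','w1'); print(r.sense()['clock'],r.sense()['tcp_pos'],np.round(-np.array(s['R']).T@s['t'],3))
cv2.imwrite('pics/w1b.png',cv2.resize(s['frame'][:,:,::-1],(800,600),interpolation=cv2.INTER_CUBIC))
E
```

```text
2.7917 [ 0.54009962 -0.05931329  0.40000344] [ 0.473 -0.059  0.38 ]
```

View pics/w1b.png

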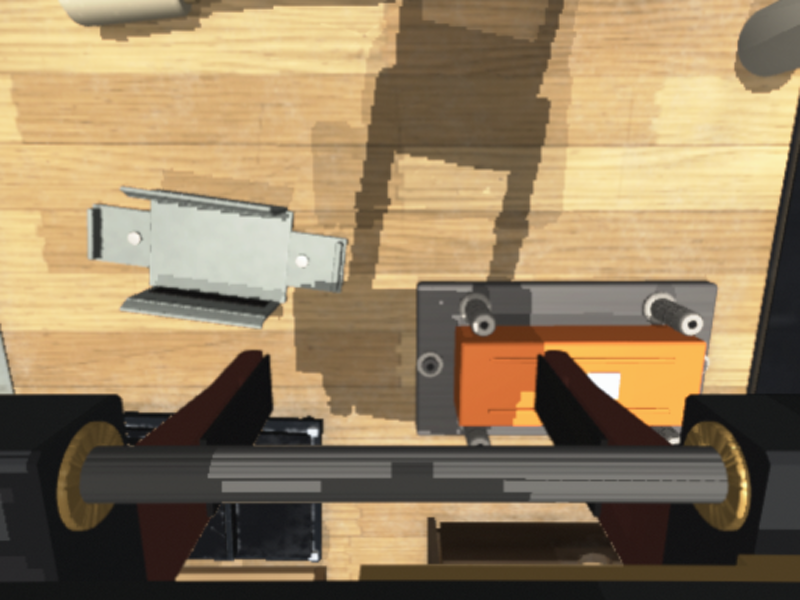

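Wrist view: cradle floor holes near (135,238) and (302,261); cover top from (458,343) to (705,425); pillar tops (484,324), (692,324). Enlarging.

```bash
python3 - <<'E'
from h import *
s=load('w1')['frame'][:,:,::-1]
a=cv2.resize(s[112:214,50:230],None,fx=4,fy=3,interpolation=cv2.INTER_CUBIC)
a=cv2.resize(s[114:214,50:230],None,fx=3,fy=3,interpolation=cv2.INTER_CUBIC) # 540x300
b=cv2.resize(s[175:275,260:460],None,fx=3,fy=3,interpolation=cv2.INTER_CUBIC) # 600x300
c=np.zeros((600,600,3),np.uint8); c[:300,:540]=a; c[300:,:600]=b
cv2.imwrite('pics/crop1.png',c)
E
```

```text
(no output)
```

View pics/crop1.png

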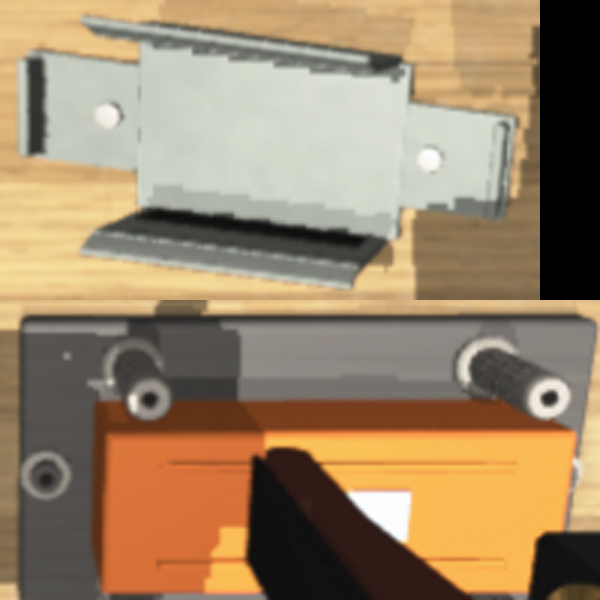

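```bash
python3 - <<'E'
from h import *
s=load('w1'); t=load('top0')
f=lambda p,k,o:(np.array(p,float)+.5)/k-.5+o
g=lambda p,z:ray(s,f(p,3,[50,114]),z)
h=lambda p,z:ray(s,f(np.array(p)-[0,300],3,[260,175]),z)
def yaw(a,b): d=a-b; return np.degrees(np.arctan2(-d[0],d[1]))
H=g([(429,158),(107,116)],.005);print('holes',H.mean(0),yaw(*H),np.linalg.norm(H[0]-H[1]))
H=ray(t,f([(125,425-292),(377,455-292)],7,[236,170]),.005);print('holes top',H.mean(0),yaw(*H),np.linalg.norm(H[0]-H[1]))
F=g([(140,40),(138,207),(400,237),(412,66)],.005);print('floor',F,F.mean(0))
E=g([(38,57),(32,155)],.005);print('stop L bottom',E)
P=h([(550,398),(150,399)],.062);print('pillars near(-43)',P,yaw(*P),np.linalg.norm(P[0]-P[1]))
C=h([(575,430),(106,431),(103,592),(568,592)],.058);print('cover',C,C.mean(0),yaw(C[0],C[1]),np.linalg.norm(C[0]-C[1]),np.linalg.norm(C[1]-C[2]))
B=h([(592,322),(23,318)],.016);print('shoe front edge',B,yaw(*B))
D=ray(t,f([(90,80),(412,72),(415,192),(92,200)],6.5,[155,145]),.058);print('cover top',D.mean(0),yaw(D[0],D[1]),yaw(D[3],D[2]))
E
```

```text
holes [ 0.52561777 -0.19249711  0.005     ] -7.4665831976020645 0.1202329798019468
holes top [ 0.52560519 -0.19387782  0.005     ] -8.36353866842537 0.12054062412433444
floor [[ 0.48998231 -0.23650501  0.005     ]
 [ 0.5524846  -0.24476903  0.005     ]
 [ 0.56419117 -0.14553241  0.005     ]
 [ 0.49914204 -0.13751722  0.005     ]] [ 0.52645003 -0.19108092  0.005     ]
stop L bottom [[ 0.4962256  -0.27451089  0.005     ]
 [ 0.53253626 -0.28203743  0.005     ]]
pillars near(-43) [[ 0.56500494  0.12434058  0.062     ]
 [ 0.5654886  -0.00748159  0.062     ]] 0.21021934759791047 0.1318230605765913
cover [[ 0.57737548  0.13655687  0.058     ]
 [ 0.57793372 -0.02125551  0.058     ]
 [ 0.63752357 -0.02063355  0.058     ]
 [ 0.63710785  0.14262398  0.058     ]] [0.60748515 0.05932295 0.058     ] 0.20267434799473824 0.15781336429090317 0.05959309582737399
shoe front edge [[ 0.54907232  0.16230995  0.016     ]
 [ 0.54766576 -0.04837174  0.016     ]] -0.38251509848666654
cover top [0.60795172 0.05596437 0.058     ] 0.0003233027752518254 -0.06034505358152988
```

```bash
python3 - <<'E'
from h import *
O=[180,0,90]; x,y=.6078,.0584
r.reach([x,y,.29],O)
r.servo_line([x,y,.205],speed=.12)
r.grab(30); q=r.sense(); print(q['opening'],q['contact_force'],q['tcp_pos'])
r.servo_line([x,y,.285],speed=.1)
q=r.sense(); print(q['opening'],q['contact_force'],q['clock'])
r.servo_line([.45,.045,.24],speed=.2)
r.servo_line([.45,.045,.192],speed=.12)
q=r.sense(); print(q['opening'],q['contact_force'],q['tcp_pos'])
r.servo_line([.45,.045,.1892],speed=.03)
q=r.sense(); print(q['opening'],q['contact_force'],q['tcp_pos'])
r.let_go()
r.servo_line([.45,.045,.28],speed=.2)
s=snap('wrist','w2'); print(r.sense()['clock'])
E
```

```text
0.059771507170853444 [0.87322154 0.42886778 1.75821907] [0.60794131 0.05841172 0.20545049]
0.060192840971487804 [ 0.01123994 -0.46391392 -1.85051359] 6.7167
0.05999047836923522 [-0.80257926  0.62460916 -0.89611326] [0.45032113 0.04502025 0.19196445]
0.0601454374206423 [-0.84084019  1.11207546  0.11871126] [0.45010118 0.04500062 0.18942869]
9.7667
```

View pics/w2.png

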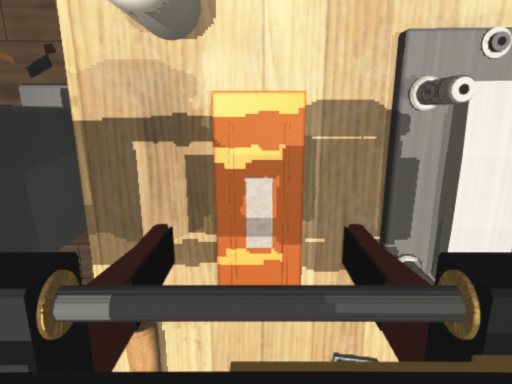

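Cover stands upright on the bench; its +y edge at (212–306, 91). Check its centre, then regrasp at the −y end.

```bash
python3 - <<'E'
from h import *
s=load('w2'); print(ray(s,[(212,91),(306,91),(218,280),(301,280)],.042), ray(s,[(212,91),(306,91)],0))
print(proj(s,[[.42,.125,.042],[.48,.125,.042],[.42,.125,0],[.48,.125,0]]))
E
```

```text
[[ 0.42087384  0.12449289  0.042     ]
 [ 0.47925521  0.12449006  0.042     ]
 [ 0.42077616 -0.00487281  0.042     ]
 [ 0.48026874 -0.00489496  0.042     ]] [[0.41538258 0.12689386 0.        ]
 [0.48507114 0.12689048 0.        ]]
[[210.56276504  90.14132994]
 [307.23031174  90.13675915]
 [218.3082202   93.68052007]
 [299.07858446  93.67658813]]
```

```bash
python3 - <<'E'
from h import *
O=[180,0,90]; p=.4503; y=.0447-.064
r.servo_line([p,y,.215],speed=.2)
r.servo_line([p,y,.189],speed=.1)
r.grab(50); q=r.sense(); print(q['opening'],q['contact_force'],q['tcp_pos'])
r.servo_line([p,y,.27],speed=.12)
a=np.radians(-7.6); c=np.array([.5256,-.1935])-.064*np.array([-np.sin(a),np.cos(a)])
r.servo_line([*c,.262],[180,0,82.4],speed=.2)
q=r.sense(); print(q['opening'],q['contact_force'],q['torque'],q['tcp_pos'],q['clock'])
w=snap('wrist','w3'); s=snap('side','s3'); t=snap('top','t3')
im=np.hstack([cv2.resize(w['frame'],(400,300)),cv2.resize(s['frame'][130:220,190:310],(400,300),interpolation=cv2.INTER_CUBIC)])
cv2.imwrite('pics/c3.png',im[:,:,::-1])
E
```

```text
0.05979874528124958 [0.91417036 0.13992683 2.28760296] [ 0.45042216 -0.01932935  0.18938199]
0.05947522199964987 [-0.06233093 -0.0822829  -1.66462562] [-0.12798038  0.06760099  0.02413783] [ 0.51710473 -0.25617824  0.26202953] 13.5417
```

View pics/c3.png

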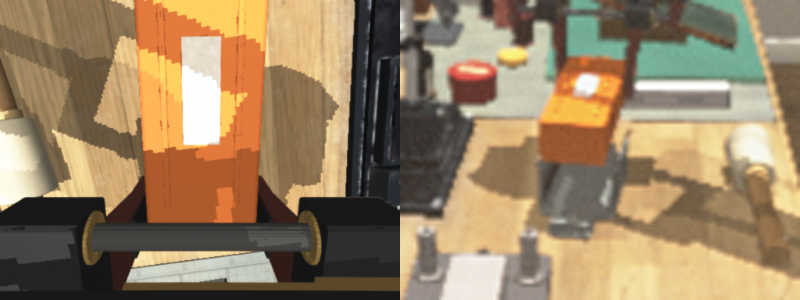

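```bash
python3 - <<'E'
from h import *
s=load('w3'); k=1.28
im=s['frame'].astype(int)
for row in (20,60,100,140,180,220,255):
    m=(im[row,:,0]-im[row,:,2]>90)|(im[row].min(1)>150)*0; c=np.where(m)[0]; c=c[(c>165)&(c<350)]
    L=ray(s,[(c.min()-.5,row),(c.max()+.5,row)],.115); print(row,c.min(),c.max(),np.linalg.norm(L[0]-L[1]).round(4),L.mean(0).round(4))
L=ray(s,np.array([(182,38),(220,36),(219,143),(184,146)])*k,.115);print(L.mean(0))
E
```

```text
20 173 342 0.0587 [ 0.5293 -0.1593  0.115 ]
60 166 340 0.0621 [ 0.526  -0.1718  0.115 ]
100 177 337 0.0588 [ 0.5256 -0.1855  0.115 ]
140 166 335 0.0639 [ 0.5213 -0.1995  0.115 ]
180 182 333 0.0589 [ 0.5219 -0.215   0.115 ]
220 166 330 0.0659 [ 0.516  -0.2307  0.115 ]
255 187 328 0.0583 [ 0.5178 -0.2461  0.115 ]
[ 0.52493393 -0.19244087  0.115     ]
```

Held level and aligned (constant width, yaw −7.5°). Inserting in small steps with force checks.

```bash
python3 - <<'E'
from h import *
x,y,_=r.sense()['tcp_pos']
x,y=.5171,-.2569
for z,v in ((.245,.1),(.235,.06),(.225,.06),(.215,.06),(.205,.06),(.198,.05),(.1955,.03),(.1942,.02)):
    r.servo_line([x,y,z],speed=v); q=r.sense(); f=q['contact_force']; print(z,f.round(1),q['torque'].round(2),q['tcp_pos'][2].round(4))
    if abs(f).max()>14: print('stop');break
print(q['clock'],q['opening'])
s=snap('side','s4');
E
```

```text
0.245 [-0.5  1.  -1.2] [-0.15  0.08  0.03] 0.2438
0.235 [-0.4  0.6 -1.6] [-0.13  0.13 -0.03] 0.2344
0.225 [-0.2  0.7 -1.5] [-0.15  0.05  0.03] 0.2242
0.215 [ 0.4 -0.  -0.7] [-0.2   0.09 -0.03] 0.2142
0.205 [-0.  -0.5 -1.2] [-0.17  0.05  0.05] 0.2042
0.198 [-0.3 -0.2 -0.6] [-0.19  0.08 -0.01] 0.1974
0.1955 [-0.1  0.4 -1.4] [-0.24  0.12 -0.02] 0.1954
0.1942 [ 0.3 -0.4 -1.8] [-0.11  0.03 -0.05] 0.1944
16.0667 0.05987958632513357
```

```bash
python3 - <<'E'
from h import *
r.let_go(); x,y=.5171,-.2569
r.servo_line([x,y,.30],speed=.25)
a=snap('wrist','w5')
r.reach([.43,-.406,.34],[180,0,0])
b=snap('wrist','w6'); t=snap('top','t6'); s=snap('side','s6'); print(r.sense()['clock'])
im=np.vstack([np.hstack([cv2.resize(a['frame'],(400,300)),cv2.resize(t['frame'][160:220,230:310],(400,300),interpolation=cv2.INTER_CUBIC)]),np.hstack([cv2.resize(b['frame'],(400,300)),cv2.resize(s['frame'][155:215,210:290],(400,300),interpolation=cv2.INTER_CUBIC)])])
cv2.imwrite('pics/c6.png',im[:,:,::-1])
E
```

```text
18.5833
```

View pics/c6.png

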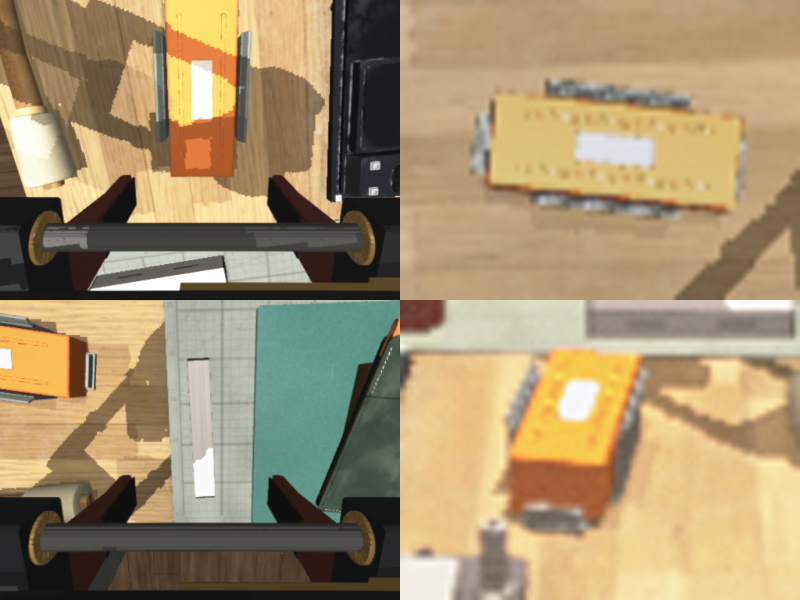

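Cover sits down between the cheeks, stops visible at both ends. Straightedge in wrist view: corners (188,359),(210,360),(215,495),(193,497) of the mosaic.

```bash
python3 - <<'E'
from h import *
s=load('w6'); q=np.array([(188,59),(210,60),(215,195),(193,197)])*1.28
L=ray(s,q,.027); print(L,L.mean(0)); d=L[[0,1]].mean(0)-L[[2,3]].mean(0); print(np.linalg.norm(d),np.degrees(np.arctan2(d[1],d[0])),np.linalg.norm(L[0]-L[1]),np.linalg.norm(L[3]-L[2]))
L0=ray(s,q,.003);print(L0.mean(0))
im=s['frame'].astype(int)
for row in (90,120,150,190,220,240):
    g=im[row,225:295]; print(row,''.join('%4d'%v for v in g.mean(1)[5:60:1]))
E
```

```text
[[ 0.52515971 -0.39037438  0.027     ]
 [ 0.52420429 -0.41361802  0.027     ]
 [ 0.37071026 -0.42117189  0.027     ]
 [ 0.3680416  -0.39468331  0.027     ]] [ 0.44702897 -0.4049619   0.027     ]
0.15541929161365323 2.187158936540461 0.023263271391624877 0.026622664717730973
[ 0.44295835 -0.40493444  0.003     ]
90  174 180 183 184 184 184 184 185 183 180 181 194 201 201 201 201 201 202 202 203 204 206 208 205 201 200 201 202 202 201 201 203 206 206 205 204 202 192 181 175 174 173 172 170 171 175 178 178 179 179 179 179 168 152 151
120  160 173 181 183 184 185 186 186 187 185 182 181 188 196 199 198 197 197 199 200 201 202 203 203 202 197 195 196 197 198 198 196 199 203 204 203 202 200 194 158 159 177 178 176 173 174 176 177 179 179 178 174 163 149 148
150  159 162 175 182 184 185 187 188 188 188 185 181 179 153 173 196 197 195 195 195 196 197 198 198 198 197 194 190 190 192 194 195 192 194 198 200 200 198 196 194 166 167 179 180 179 179 181 180 180 180 179 177 166 152 155
190  176 165 159 169 179 183 183 182 181 182 181 179 176 178 182 185 180 185 191 192 192 191 190 191 192 190 189 187 185 181 182 185 187 188 189 200 241 250 251 251 251 249 228 186 178 180 182 183 184 183 183 181 168 155 159
220  177 178 168 159 166 176 183 184 185 186 186 185 183 180 182 185 188 196 239 250 251 251 251 251 251 251 251 251 251 251 250 250 250 251 251 251 251 251 251 251 251 250 249 219 178 185 187 189 189 188 187 183 169 158 165
240  178 179 176 163 159 171 179 182 184 184 186 187 186 183 180 182 185 187 195 235 249 251 251 251 251 251 251 250 250 251 251 251 250 250 250 251 251 250 251 251 251 251 251 250 229 189 184 185 186 184 184 182 167 156 161
```

```bash
python3 - <<'E'
from h import *
s=load('w6')
P=ray(s,[(254.5,90),(255.3,120),(256.6,150),(260.3,220),(261.4,240)],.027); k=np.polyfit(P[:,0],P[:,1],1); print(np.degrees(np.arctan(k[0])),np.polyval(k,.447)); print(P)
E
```

```text
2.8112851541281145 -0.404739578517086
[[ 0.51380536 -0.40180265  0.027     ]
 [ 0.48945127 -0.40246803  0.027     ]
 [ 0.46398897 -0.40359944  0.027     ]
 [ 0.39990539 -0.40705908  0.027     ]
 [ 0.380301   -0.40815724  0.027     ]]
```

```bash
python3 - <<'E'
from h import *
x,y=.446,-.4048
r.servo_line([x,y,.24],[180,0,2.8],speed=.25)
r.servo_line([x,y,.1875],speed=.1)
r.grab(40); q=r.sense(); print(q['opening'],q['contact_force'],q['tcp_pos'])
r.servo_line([x,y,.26],speed=.15)
q=r.sense(); print(q['opening'],q['contact_force'],q['torque'])
r.servo_line([.48,-.08,.31],[180,0,90],speed=.2)
r.servo_line([.6082,.0584,.29],speed=.2)
q=r.sense(); print(q['tcp_pos'],q['orientation'],q['opening'],q['clock'])
w=snap('wrist','w7'); cv2.imwrite('pics/c7.png',cv2.resize(w['frame'][:,:,::-1],(800,600),interpolation=cv2.INTER_CUBIC))
E
```

```text
0.02380798811052738 [-0.30876485  0.3223037  -1.03426881] [ 0.4460015  -0.40481298  0.18749348]
0.023664120385145534 [ 0.19974475 -0.2138791  -2.22559875] [0.01489109 0.17116722 0.00884616]
[0.607959   0.05787427 0.29004371] [-1.79983941e+02  1.98248136e-02  8.99645600e+01] 0.02339322167120372 24.35
```

View pics/c7.png

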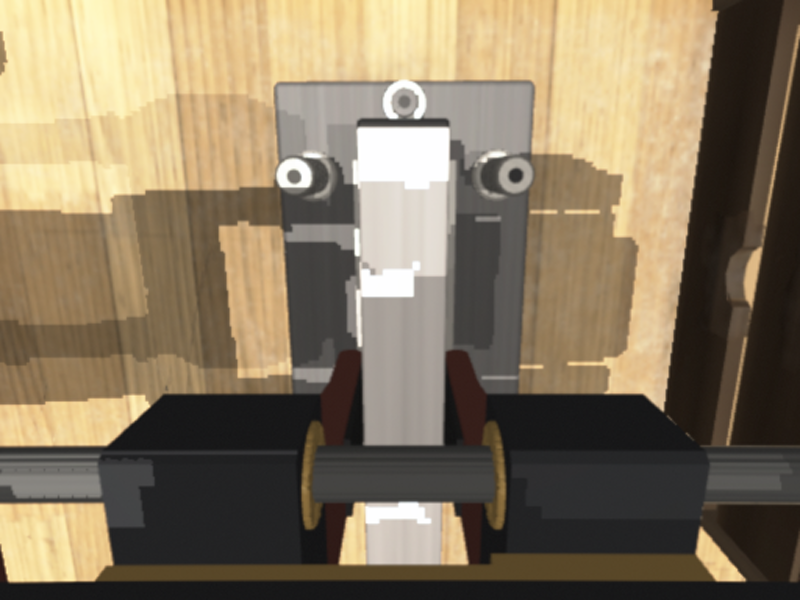

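```bash
python3 - <<'E'
from h import *
s=load('w7'); k=.64
print(ray(s,np.array([(358,119),(449,119)])*k,.1295)); a=ray(s,np.array([(362,440),(444,440)])*k,.1295); print(a)
P=ray(s,np.array([(294,176),(515,175)])*k,.062); print(P,P.mean(0)-[0,.066,0])
E
```

```text
[[0.59612305 0.13857432 0.1295    ]
 [0.61927166 0.13856092 0.1295    ]]
[[0.59532798 0.04844306 0.1295    ]
 [0.61969593 0.04841152 0.1295    ]]
[[0.5654969  0.12432319 0.062     ]
 [0.65095123 0.12463791 0.062     ]] [0.60822406 0.05848055 0.062     ]
```

Straightedge centred in grip (+y end at y=0.1386) and straight; die centre reconfirmed (0.6082, 0.0585). Lowering.

```bash
python3 - <<'E'
from h import *
x,y=.6085,.0578
r.servo_line([x,y,.225],speed=.1)
for z in (.222,.2208,.2202,.2197):
    r.servo_line([x,y,z],speed=.02); q=r.sense(); print(z,q['tcp_pos'].round(4),q['contact_force'].round(1))
    if q['contact_force'][2]>3: break
r.let_go(); r.servo_line([x,y,.26],speed=.15)
r.servo_line([x-.03,y,.30],speed=.2)
w=snap('wrist','w8'); t=snap('top','t8'); print(r.sense()['clock'])
im=np.vstack([cv2.resize(w['frame'],(400,300)),cv2.resize(t['frame'][140:200,150:230],(400,300),interpolation=cv2.INTER_CUBIC)])
cv2.imwrite('pics/c8.png',im[:,:,::-1])
E
```

```text
0.222 [0.6086 0.0578 0.2223] [ 0.3  0.  -0.6]
0.2208 [0.6085 0.0578 0.2207] [-1.1 -0.  -1. ]
0.2202 [0.6086 0.0578 0.2205] [-0.   0.3 -0.2]
0.2197 [0.6086 0.0578 0.2205] [-2.8  0.2  4.5]
28.25
```

View pics/c8.png

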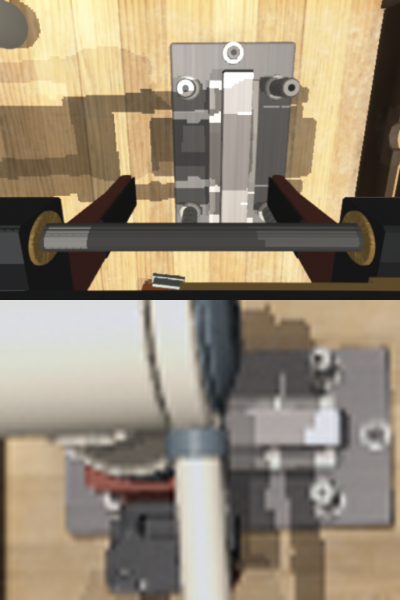

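Straightedge lies centred on the platen. Now press the left (+y) end, then the right, with closed fingers.

```bash
cat > press.py <<'E'
from h import *
import sys
def press(y):
    x=.6083
    r.servo_line([x,y,.275],[180,0,90],speed=.2); r.servo_line([x,y,.246],speed=.1); r.wait(.2)
    f0=r.sense()['contact_force'][2]
    for z in np.arange(.2435,.2365,-.0005):
        r.servo_line([x,y,z],speed=.015); r.wait(.05); q=r.sense(); f=q['contact_force'][2]-f0
        print('%.4f %.4f %.1f'%(z,q['tcp_pos'][2],f),end=' | ')
        if f>10: break
    r.wait(.3); q=r.sense(); print('\nend',q['tcp_pos'].round(4),q['contact_force'].round(1))
    r.servo_line([x,y,.246],speed=.01); r.servo_line([x,y,.275],speed=.15); r.wait(.3); print(r.sense()['clock'])
E
python3 - <<'E'
from press import *
r.grab(10)
press(.0585+.070)
E
```

```text
0.2435 0.2434 0.4 | 0.2430 0.2430 0.7 | 0.2425 0.2425 0.9 | 0.2420 0.2422 1.8 | 0.2415 0.2418 2.5 | 0.2410 0.2412 3.5 | 0.2405 0.2406 2.7 | 0.2400 0.2404 4.8 | 0.2395 0.2403 7.2 | 0.2390 0.2403 9.0 | 0.2385 0.2402 10.6 | 
end [0.6083 0.1287 0.2402] [-3.1  2.8 11.2]
35.9917
```

```bash
python3 - <<'E'
from press import *
press(.0585-.070)
r.servo_line([.50,.0,.36],speed=.25)
r.reach([.42,-.1,.40],[180,0,120])
r.wait(.3)
t=snap('top','t9'); s=snap('side','s9'); print(r.sense()['clock'])
im=np.vstack([np.hstack([cv2.resize(t['frame'][140:200,150:230],(400,300),interpolation=cv2.INTER_CUBIC),cv2.resize(t['frame'][160:220,230:310],(400,300),interpolation=cv2.INTER_CUBIC)]),np.hstack([cv2.resize(s['frame'][190:260,175:268],(400,300),interpolation=cv2.INTER_CUBIC),cv2.resize(s['frame'],(400,300))])])
cv2.imwrite('pics/c9.png',im[:,:,::-1])
E
```

```text
0.2435 0.2435 0.1 | 0.2430 0.2430 0.6 | 0.2425 0.2425 0.4 | 0.2420 0.2422 1.7 | 0.2415 0.2417 2.1 | 0.2410 0.2412 1.5 | 0.2405 0.2406 3.2 | 0.2400 0.2404 5.1 | 0.2395 0.2403 6.5 | 0.2390 0.2403 8.0 | 0.2385 0.2402 10.8 | 
end [ 0.6083 -0.0117  0.2402] [-3.  -4.1 10.1]
42.6917
44.55
```

View pics/c9.png

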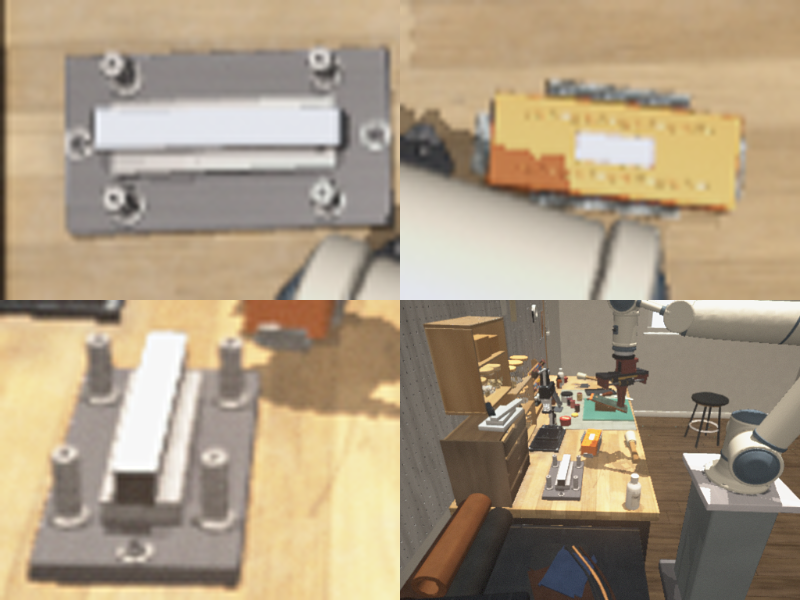

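```bash
python3 - <<'E'
from h import *
s=load('t9'); f=lambda p:(np.array(p,float)+.5)/5-.5+[150,140]
L=ray(s,f([(94,109),(340,107),(342,146),(95,151)]),.060); print(L.round(4),L.mean(0))
P=ray(s,f([(117,65),(321,59),(324,192),(121,200)]),.062); print(P.round(4),P.mean(0))
q=ray(s,f([(230,168),(230,97)]),.036);print(q)
E
```

```text
[[ 0.6228  0.1349  0.06  ]
 [ 0.6201 -0.0214  0.06  ]
 [ 0.5949 -0.0222  0.06  ]
 [ 0.5957  0.1344  0.06  ]] [0.60836444 0.05640573 0.06      ]
[[ 0.6504  0.1197  0.062 ]
 [ 0.651  -0.0101  0.062 ]
 [ 0.5654 -0.0104  0.062 ]
 [ 0.5637  0.1178  0.062 ]] [0.60762338 0.05423431 0.062     ]
[[0.5862925  0.05255684 0.036     ]
 [0.63299484 0.05194696 0.036     ]]
```

Parallax only: the straightedge is centred on the die to within about 1 mm in x and 2 mm in y, and lies level. The cover is home and nothing is touched.

```bash
python3 -c "
from h import *
print(r.hand_in())"
```

```text
the job is handed in; nothing more can be done
None
```

The job is handed in at about 45 s: the cover is seated in the cradle, the straightedge lies level along the middle of the platen, its left end and then its right were each pushed down about 2 mm to a firm stop (so it does rock), and the mallet, glue bottle and red tin were left alone.

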